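Shut the splash guard of the stirring station until it latches

ROBOT

A 6-joint arm with a two-finger parallel gripper is mounted at the origin on the work surface. World frame = base frame: x ahead of the robot, y to its left, z up, the work surface at z = 0. Lengths are in mm, angles in rad, forces in N, time in s.
With the tool pointing down it reaches from about 350 to 875 mm from the base axis. Payload 15.5 kg.
Tool frame: the origin (TCP) lies midway between the tips of the shut fingers; the grasp point (between the pads) lies 19 mm behind it; z points along the fingers, x is the direction in which the jaws open and shut, and the axes are right-handed (so a half turn about z gives the same grasp; the last joint's range is limited). The gripper opens to 85 mm and grips with 20 to 120 N. Pads are 22 mm wide; open, the fingers measure 114 mm over their backs; the gripper's body (76 mm by 85 mm) begins 54 mm behind the grasp point. The pads swing forward as they close: fully open they stand 13 mm farther back than shut.
Start: joints at [1.006, 0.494, 1.345, -0, 1.302, -0.096], TCP at [282.381, 557.573, 231.277] pointing down, gripper open.
Joint ranges: [-2.91, 2.91], [-0.82, 2.16], [0.22, 2.67], [-1.22, 4.37], [0.12, 2.79], [-3.08, 3.08]. Speed limits (rad/s): [1.89, 1.89, 2.57, 3.01, 3.01, 3.01].

INTERFACE

Orientations are given as a unit quaternion [w, x, y, z].
In Python, from workcell import r gives the robot as it stands. Calls block until the motion is done:
- r.move_ptp(position, orientation): joint-space move of the TCP to a pose.
- r.movel(position, attitude=None, speed=150, f_stop=None): straight line of the TCP; attitude=None keeps the orientation; speed is the mean speed in mm/s. With f_stop (N) it stops when the force on the tool has changed by that much, and returns True; else False.
- r.move_joints(angles): joint-space move.
- r.grip(opening): finger opening in mm; the grip force is fixed at half the most; returns when the fingers have stopped.
- r.hold(seconds).
- r.ik(position, orientation): joint angles nearest the present ones, or None.
- r.read_state(): the state.
- r.snapshot(name): name is "scene" or "side" or "wrist"; returns the picture (384x512x3 uint8, red, green, blue); there is no depth.
- r.calibration(name): a dict with "camera_matrix" (3x3 intrinsics, pixels), "camera_from_world" (4x4, takes a point from world to camera coordinates); the wrist camera has in their place "hand_eye" (4x4, takes a point from camera to tool coordinates, whose origin is the TCP and whose axes are the tool frame's). Camera axes: x right, y down, z forward; pixel columns grow to the right and rows downward; lengths in mm; the calibration is good to about 2 mm. The wrist camera is an equidistant fisheye: a pixel r from the principal point sees the ray r / f radians off the axis. A picture is of the moment at which its call begins: read the wrist's pose just before it. calibration takes no time and is no camera call.
A pose or a line that the arm cannot do raises r.Unreachable and nothing moves.
- r.close_job(): hands the job in, once; it reports no verdict.
Trained networks look in the newest picture that a camera, given by its name, has taken for a name from the list of things; names that differ only in an ending like _2 or _b are one class to them, and where a whole thing is asked for, a point or a joint stands for the part that bears it (a point fixed in the world has none). Each returns a list of dicts, best first, with "confidence" (0 to 1); they miss things now and then, are a little off and sometimes report something else, mostly with a low value. They report only what shows in the picture. A call takes as long as a camera call. They do not tell look-alikes from the thing itself.
- r.look_for(name, camera): "xyz" ([x, y, z] in mm, in world coordinates, good to about 4 mm: the middle of the surface that is visible of it).
The state is a dict: "time_s": time; "qpos": joint angles; "qvel": joint speeds; "tau": joint torques, N m; "position": TCP position; "eef_rot": TCP orientation; "wrist_force": force on the tool from outside, world axes, zero at the start; "ft_torque": the same for the moment, N m; "opening": finger opening in mm.
Only numpy, scipy, OpenCV 4.12 (cv2) and the standard library are available. Lean on these libraries where they do the work, as an engineer would, in place of code of your own. Each camera call takes 0.05 s, during which the arm holds its last target.

TASK

The amber bottle is standing in the way of the stirring station's sliding splash guard: push it, upright, back onto the white stirring top so that it stands wholly behind the guard's track. Then slide the guard shut with its red lug, gently and without slamming or ramming it, until the spring latch drops behind the guard's tooth with a click and holds it shut when you let go. Leave the wash bottle, the tube rack and the petri dish where they are.

Things in the scene. Friction and masses are not known exactly. Their poses are not given: they have to be found in the camera images.
- station: Fixed grey stirring station, 300 mm wide (y), 250 mm deep (x = -60 to 190 mm), flat top 40 mm above the table, no roof. Origin on the table under the guard's track, mid opening. +x points inwards (away from the robot at yaw 0), +y along the track to the latch; yaw up to 15 degrees. The track is a flush dark line at x = 0; on the -y side a 36 mm high extension carries it to y = -440 mm.
- station_top (a point): Centre of the flush white ceramic stirring top, 150 mm (x) by 240 mm (y): at the station's x = 100 mm, y = 0, 40 mm above the table; axes as the station's. Clear walls, tops 160 mm above the table, stand at the station's y = -147 and +147 mm (from x = 20 mm inwards) and x = 187 mm.
- guard: Sliding guard: translucent amber pane in a yellow frame, 280 mm long (y), 12 mm thick (x), top rail 163 mm above the table. Origin mid lower edge, axes as the station's. Slides only along the station's y; friction about 2.5 N. Starts at the station's y = -235 to -280 mm; push it to +y to shut it. It is caught at y = -10 to +14 mm: where exactly differs from run to run, so feel for it. A tongue sticks out 36 mm beyond its +y end.
- guard_lug (a point): Centre of the red push lug on the guard's top rail: 34 mm (x) by 20 mm (y) by 36 mm high, bottom at 162 mm, top at 198 mm, this point 180 mm above the table, 30 mm to the -y side of the guard's middle. Its -y face can be pushed from above with shut fingers.
- pawl (a joint): Lift of the latch pawl in m: 0 when down (free or caught), about 0.005 as the ramped tooth on the guard's +y end passes under it. It sits on the dark 205 mm high latch post at the station's +y end; its red cap rises and drops with it. It adds a few N to the push, which fall away at the click.
- buffer (a joint): Rubber spring buffer on the latch post, facing the guard's end: how far it is pressed in, in m. It pushes back with 3 to 11 N. The pawl drops when it is in by 8 mm and then holds it so; at 11.5 mm it is solid and the force shoots up. Before that the push to shut bumps up to 12 to 20 N; 24 to 30 N means it is home, over 40 is ramming. Let go before the click, the guard is thrown back.
- bottle: Amber capped bottle, 60 mm in diameter, 80 mm high, about 0.25 kg, loose; origin at the centre of its underside, 40 mm above the table. It stands across the track in the front opening, its centre at the station's x = -20 to +6 mm and y = 10 to 55 mm.
- wash_bottle: White wash bottle with a blue cap, 66 mm in diameter, 170 mm high, loose, origin at the centre of its underside: leave alone.
- tube_rack: Wooden test-tube rack with four tubes, 70 x 160 mm, 126 mm high, loose, origin at the centre of its underside: leave alone.
- petri_dish: Covered glass petri dish, 94 mm in diameter, 18 mm high, loose, origin at the centre of its underside: leave alone.
Not all that is in view belongs to the job. Of the things that look like the bottle, the middle-sized one is meant.

How it is judged (in metres and radians):
On the way, in this order (a step that is already met when the one before it is completed fails the run):
1. the bottle stands upright, wholly behind the guard's track, while the guard is still well open (x of bottle in the frame of station above 0.036 m and angle between bottle's own z axis and vertical below 0.1 rad and y of guard in the frame of station below -0.1 m), for 0.2 s.
2. the latch has caught the guard's tooth (value of joint buffer above 0.006 m and value of joint pawl below 0.002 m and y of guard in the frame of station above -0.016 m), for 0.2 s.
At the end, for the whole second after the job is handed in: The guard is at rest and shut (within 16 mm of mid opening), its latch pawl down (within 2 mm) and the buffer held pressed by 6 mm or more. The bottle stands still and upright (0.1 rad) on the station's top within the walls, its centre 36 to 160 mm behind the track line (all of step 2 and linear speed of each of guard, bottle below 0.01 m/s and x of bottle in the frame of station between 0.036 and 0.16 m and y of bottle in the frame of station between -0.125 and 0.125 m and z of bottle in the frame of station below 0.05 m and angle between bottle's own z axis and vertical below 0.1 rad); the robot touches nothing.
It fails at once if the bottle is tipped over (angle between bottle's own z axis and vertical above 0.5 rad).
It fails at once if the guard is slammed (faster than 0.35 m/s) (linear speed of guard above 0.35 m/s).
It fails at once if the guard is rammed (pushed with more than 40 N) (contact force between any of the fingers, the arm and guard above 40 N).
It fails at once if the wash bottle, tube rack or petri dish is disturbed (more than 20 mm) (distance of any of wash_bottle, tube_rack, petri_dish from where it was at the start of the episode above 0.02 m).
It also fails if it takes over 62 s, if anything falls off the work surface, if the arm or the gripper's body presses on something with over 40 N, if the wrist force passes 120 N, or if a joint passes its speed limit or range.

## Working session

There is one attempt and no reset: what is moved stays moved. The work goes in short steps, each a Python script; the robot and the scene stay as the last script left them, time stands still between calls to the robot, and variables do not carry over. Pictures are saved under pics/ and viewed, and the job is handed in when it is done.

```bash
mkdir -p pics; ls; python3 - <<'E'
from workcell import r
import cv2,json
for n in ["scene","side","wrist"]:
    im=r.snapshot(n); cv2.imwrite(f"pics/{n}0.png",im[:,:,::-1])
    print(n,r.calibration(n))
    for t in ["station","guard","guard_lug","bottle","pawl","wash_bottle","tube_rack","petri_dish"]:
        for d in r.look_for(t,n)[:4]: print(n,t,[round(x) for x in d["xyz"]],round(d["confidence"],2))
print(r.read_state())
E
```

```text
pics
scene {'camera_matrix': array([[433.06848341,   0.        , 258.33269763],
       [  0.        , 433.06848341, 194.08994405],
       [  0.        ,   0.        ,   1.        ]]), 'camera_from_world': array([[-5.96981077e-01,  8.02084661e-01, -1.65466446e-02,
         9.10107591e+01],
       [ 6.55991400e-01,  4.76164854e-01, -5.85612769e-01,
        -3.59080449e+02],
       [-4.61832088e-01, -3.60454198e-01, -8.10422046e-01,
         1.29194892e+03],
       [ 0.00000000e+00,  0.00000000e+00,  0.00000000e+00,
         1.00000000e+00]])}
scene guard [534, -243, 124] 0.93
scene guard_lug [540, -244, 130] 0.84
scene guard_lug [608, 493, 65] 0.16
scene bottle [365, -19, 77] 0.97
scene bottle [343, 89, 49] 0.61
scene pawl [491, 183, 224] 0.62
scene wash_bottle [426, 484, 105] 0.82
scene tube_rack [610, 491, 68] 0.97
scene petri_dish [327, 302, 19] 0.72
side {'camera_matrix': array([[425.9187471 ,   0.        , 250.18670105],
       [  0.        , 425.9187471 , 181.16342873],
       [  0.        ,   0.        ,   1.        ]]), 'camera_from_world': array([[-6.08383989e-01,  7.93432331e
[... 1413 characters left out ...]
9
{'time_s': 1.35, 'qpos': array([ 1.00649257e+00,  4.93656215e-01,  1.34547891e+00,  3.37465807e-05,
        1.30245852e+00, -9.54683285e-02]), 'qvel': array([-6.67884602e-05,  8.81694844e-04,  5.42089559e-04, -5.32797997e-04,
       -2.97417028e-04,  2.39968106e-04]), 'tau': array([ 1.14764734e-03, -8.82022619e+01, -3.84265637e+01, -7.38941708e-06,
        7.24260062e-04, -8.49714070e-05]), 'position': array([282.38861248, 557.59706159, 231.24914947]), 'eef_rot': array([-1.43919300e-05,  8.52013986e-01,  5.23519023e-01, -7.60355507e-06]), 'wrist_force': array([-0.23347799, -0.16389086,  0.00570451]), 'ft_torque': array([-0.05389136,  0.00302874, -0.03717538]), 'opening': 85.59296655889081}
```

View pics/scene0.png

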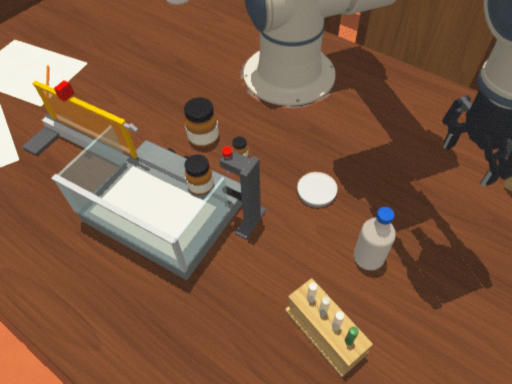

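View pics/side0.png

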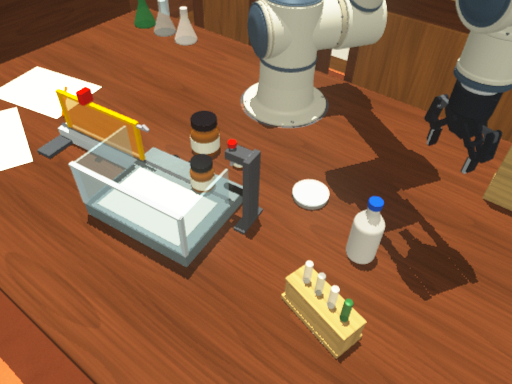

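View pics/wrist0.png

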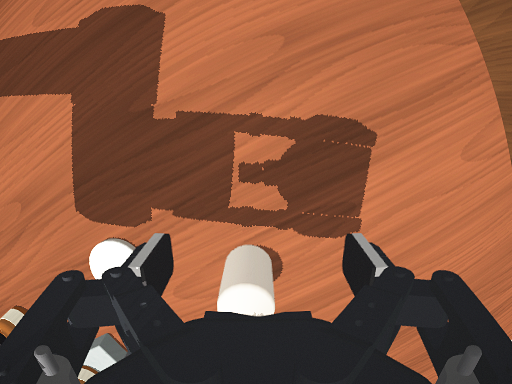

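The scene shows three amber bottles: the large one at (201,122), the middle one on the station front edge at (198,175), and the small one at (240,148). The guard lug is at (64,91), the pawl cap at (227,152) and the latch post at (250,195). I'll zoom in to get the station pose.

```bash
python3 - <<'E'
import cv2
a=cv2.imread("pics/scene0.png")[70:280,20:290]; cv2.imwrite("pics/scene0z.png",cv2.resize(a,None,fx=2.8,fy=2.8,interpolation=cv2.INTER_CUBIC))
a=cv2.imread("pics/side0.png")[80:280,30:290]; cv2.imwrite("pics/side0z.png",cv2.resize(a,None,fx=3,fy=3,interpolation=cv2.INTER_CUBIC))
E
```

```text
(no output)
```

View pics/scene0z.png

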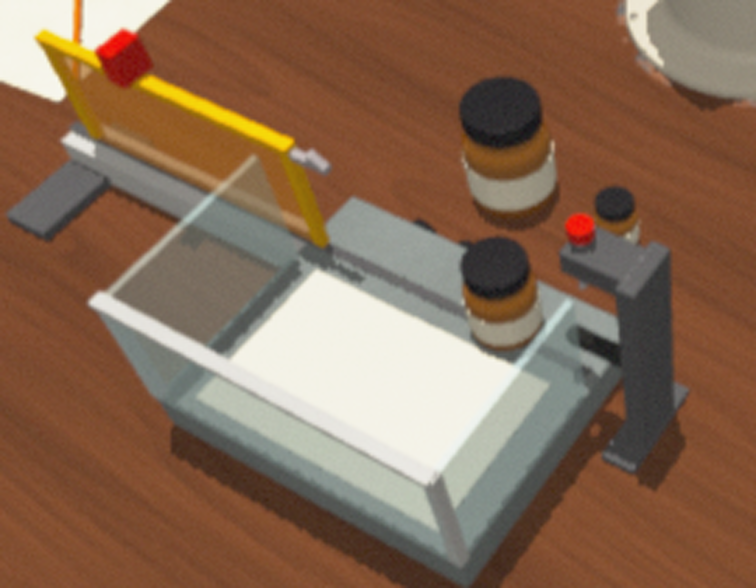

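View pics/side0z.png

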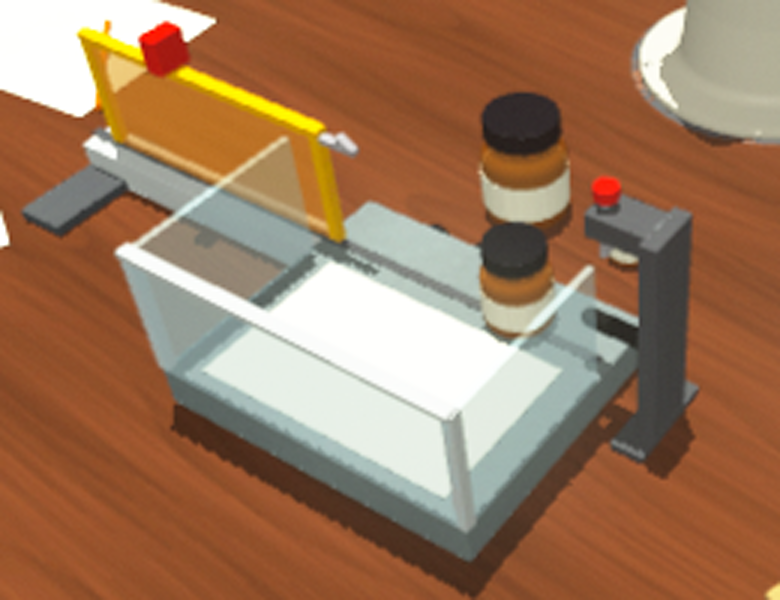

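```bash
cat > fit.py <<'E'
import numpy as np
from scipy.optimize import least_squares
from workcell import r
C={n:r.calibration(n) for n in ("scene","side")}
def proj(n,P):
    c=C[n]; T=c["camera_from_world"]; p=np.atleast_2d(P)@T[:3,:3].T+T[:3,3]; q=p@c["camera_matrix"].T
    return q[:,:2]/q[:,2:]
def st2w(s,P):
    P=np.atleast_2d(P).astype(float); c,k=np.cos(s[2]),np.sin(s[2])
    return np.c_[s[0]+c*P[:,0]-k*P[:,1], s[1]+k*P[:,0]+c*P[:,1], P[:,2]]
def w2st(s,P):
    c,k=np.cos(s[2]),np.sin(s[2]); d=np.atleast_2d(P)[:,:2]-np.array(s[:2]); return np.c_[c*d[:,0]+k*d[:,1],-k*d[:,0]+c*d[:,1]]
unz={"scene":lambda u:np.array(u)/2.8+[20,70],"side":lambda u:np.array(u)/3+[30,80]}
E
python3 - <<'E'
from fit import *
F={"scene":[((187,-147,160),(95,300)),((187,147,160),(434,478)),((20,-147,160),(255,157)),((20,147,160),(570,302)),((-60,-150,40),(350,200)),((25,-120,40),(318,268)),((175,-120,40),(195,395))],
"side":[((187,-147,160),(122,252)),((187,147,160),(455,415)),((20,-147,160),(287,138)),((20,147,160),(590,268)),((-60,-150,40),(370,203)),((25,-120,40),(335,260)),((25,120,40),(562,370))]}
G={"scene":[((0,140,163),(292,147)),((0,-140,163),(42,35)),((0,-30,180),(126,58))],"side":[((0,140,163),(323,128)),((0,-140,163),(85,33)),((0,-30,180),(164,50))]}
B={"scene":(496,258),"side":(514,240)}
def res(p):
    s=p[:3];o=[]
    for n in F:
        for P,u in F[n]: o.append(proj(n,st2w(s,P))[0]-unz[n](u))
        for P,u in G[n]: o.append(proj(n,st2w(s,np.array(P)+[0,p[3],0]))[0]-unz[n](u))
        o.append(proj(n,[p[4],p[5],120])[0]-unz[n](B[n]))
    return np.ravel(o)
f=least_squares(res,[500,0,0,-250,500,90],loss="soft_l1",x_scale=[100,100,.1,100,100,100])
print(f.x, np.degrees(f.x[2])); print(np.round(f.fun.reshape(-1,2),1).tolist())
p=f.x; print("bottle st",w2st(p[:3],p[4:6]),"lug w",st2w(p[:3],[0,p[3]-30,180]))
np.save("fit.npy",p)
E
```

```text
[ 5.03493806e+02  3.34313040e+01  1.15706263e-01 -2.65373912e+02
  4.86441834e+02  8.56089619e+01] 6.629480535757366
[[1.9, 0.6], [-1.0, 0.0], [0.6, -0.6], [0.6, -0.9], [0.9, -2.2], [-0.2, 0.7], [0.3, 0.8], [0.5, -0.2], [-0.3, -0.7], [0.5, 0.5], [-0.0, -0.1], [0.8, 0.6], [-2.2, -0.0], [-0.7, -0.2], [0.3, -0.3], [-0.6, -1.3], [-1.6, 1.2], [-0.0, 0.3], [-0.4, 0.8], [-1.3, -0.8], [0.4, 0.2], [-0.0, 0.1]]
bottle st [[-10.91413416  53.79739221]] lug w [[ 537.59420947 -259.96758878  180.        ]]
```

```bash
cat > mv.py <<'E'
from fit import *
import cv2
p=np.load("fit.npy"); s=p[:3]; bs=w2st(s,p[4:6])[0]
def W(x,y,z): return st2w(s,[x,y,z])[0]
def Q(th): return np.array([0,np.cos(th/2),np.sin(th/2),0])
QP=Q(s[2]+np.pi/2)   # jaws along station y, camera on robot side
def snap(n,name):
    cv2.imwrite(f"pics/{name}.png",r.snapshot(n)[:,:,::-1])
E
python3 - <<'E'
from mv import *
y=bs[1]
for P,q in [(W(-62,y,320),QP),(W(-62,y,58),QP),(W(42,y,58),QP)]+[(W(0,a,z),Q(s[2]+d)) for d in(0,np.pi) for a,z in((-345,172),(-40,172))]:
    print(np.round(P),r.ik(P,q))
r.movel(W(-62,y,320),QP,speed=250)
r.grip(40)
r.movel(W(-62,y,62),speed=150)
st=r.read_state();print(st["time_s"],st["position"],st["wrist_force"],st["opening"])
snap("scene","scene1"); snap("side","side1")
E
python3 -c "
import cv2
a=cv2.imread('pics/scene1.png')[70:280,90:290]; b=cv2.imread('pics/side1.png')[70:280,90:290]
cv2.imwrite('pics/z1.png',cv2.resize(cv2.hconcat([a,b]),None,fx=2,fy=2,interpolation=cv2.INTER_CUBIC))"
```

```text
[436.  80. 320.] [ 4.59814265e-02  1.43916135e-01  1.62691388e+00 -4.44089210e-16
  1.37076264e+00 -1.64052116e+00]
[436.  80.  58.] [ 4.59814265e-02  5.30575376e-01  1.96597590e+00 -4.44089210e-16
  6.45041376e-01 -1.64052116e+00]
[539.  92.  58.] [ 5.93229865e-02  6.17362489e-01  1.71169385e+00 -4.44089210e-16
  8.12536312e-01 -1.62717960e+00]
[ 543. -309.  172.] [-6.12945846e-01  5.52700281e-01  1.41471589e+00 -4.44089210e-16
  1.17417648e+00 -7.28652110e-01]
[508.  -6. 172.] [-1.29959250e-01  4.04219360e-01  1.70377917e+00 -4.44089210e-16
  1.03359412e+00 -2.45665513e-01]
[ 543. -309.  172.] [-6.12945846e-01  5.52700281e-01  1.41471589e+00 -4.44089210e-16
  1.17417648e+00  2.41294054e+00]
[508.  -6. 172.] [-1.29959250e-01  4.04219360e-01  1.70377917e+00 -4.44089210e-16
  1.03359412e+00  2.89592714e+00]
5.9167 [435.99054686  79.74262465  62.46019316] [0.51089499 0.40244439 0.35312691] 40.148549125751536
```

View pics/z1.png

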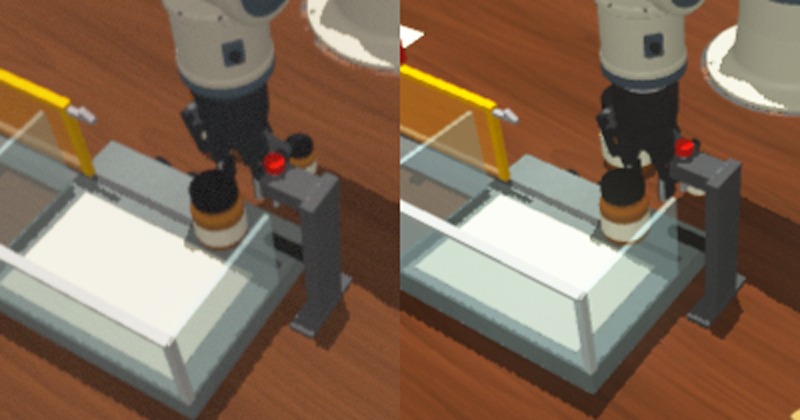

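The left half (scene) and right half (side) show the gripper down in front of the bottle at about (215,205), with the fingers clear of the post and the guard. Next I'll push.

```bash
python3 - <<'E'
from mv import *
y=bs[1]
print(r.movel(W(46,y-3,62),speed=45,f_stop=12))
st=r.read_state();print(st["time_s"],w2st(s,st["position"]),st["wrist_force"],st["opening"])
r.hold(0.2)
snap("scene","scene2"); snap("side","side2")
for n in("scene","side"):
  for d in r.look_for("bottle",n): print(n,np.round(d["xyz"]),d["confidence"],w2st(s,d["xyz"]))
E
python3 -c "
import cv2
a=cv2.imread('pics/scene2.png')[70:280,90:290]; b=cv2.imread('pics/side2.png')[70:280,90:290]
cv2.imwrite('pics/z2.png',cv2.resize(cv2.hconcat([a,b]),None,fx=2,fy=2,interpolation=cv2.INTER_CUBIC))"
```

```text
False
8.5667 [[45.9676797  50.81312109]] [-0.91522242 -0.19628501 -0.49845335] 39.98357064629382
scene [363. -15.  75.] 0.89 [[-145.09952382  -31.49037732]]
scene [343.  92.  50.] 0.61 [[-152.29631853   76.36163307]]
scene [586. 111. 100.] 0.59 [[90.94432126 67.82283025]]
side [591. 108. 101.] 0.95 [[95.28506749 63.59341868]]
side [351. -11.  68.] 0.7 [[-156.35185729  -26.96102952]]
```

View pics/z2.png

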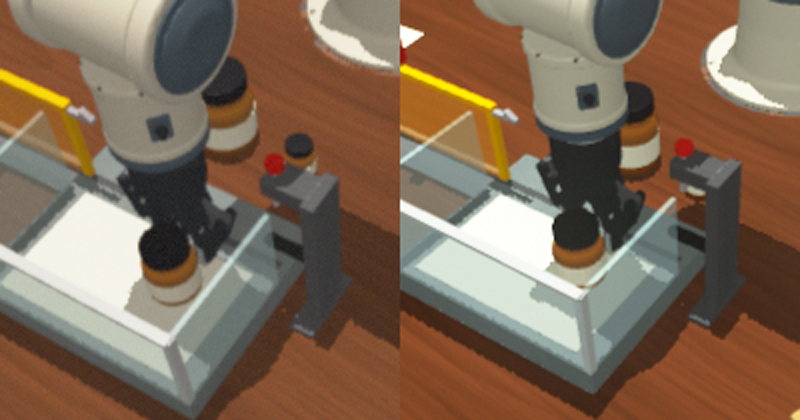

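Bottle upright on the white top (scene half (168,265)), at about x=85, y=55 in the station frame. Next I'll retreat and move behind the lug.

```bash
python3 - <<'E'
from mv import *
y=bs[1]-3
r.movel(W(-15,y,62),speed=120)
r.movel(W(-15,y,300),speed=200)
snap("scene","scene3"); snap("side","side3")
r.grip(0)
r.movel(W(0,p[3]-30-85,280),Q(s[2]),speed=250)
r.movel(W(0,p[3]-30-60,176),speed=150)
st=r.read_state();print(st["time_s"],st["position"],w2st(s,st["position"]),st["wrist_force"],st["opening"])
snap("scene","scene4"); snap("side","side4")
E
python3 -c "
import cv2
a=cv2.imread('pics/scene3.png')[70:280,90:290]; b=cv2.imread('pics/scene4.png')[20:230,0:200]
b2=cv2.imread('pics/side4.png')[20:230,0:200]
cv2.imwrite('pics/z3.png',cv2.resize(cv2.hconcat([a,b,b2]),None,fx=1.33,fy=1.33,interpolation=cv2.INTER_CUBIC))"
```

```text
14.275 [ 545.01669991 -319.91202933  176.91180994] [[   0.45237869 -355.77444719]] [ 1.05029184 -0.14809089  0.59541845] 0.009623242572311161
```

View pics/z3.png

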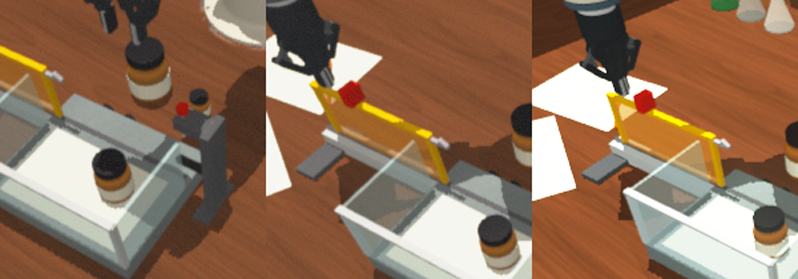

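Left panel: bottle upright and free on the white top. Middle and right panels: closed fingers at the -y side of the red lug, above the rail. I'll find contact, then push in stages.

```bash
python3 - <<'E'
from mv import *
fy=np.array([-np.sin(s[2]),np.cos(s[2]),0])
def rep(t):
    st=r.read_state(); yy=w2st(s,st["position"])[0]; print(t,round(st["time_s"],2),np.round(yy,1),round(st["position"][2],1),"Fy",round(float(st["wrist_force"]@fy),1),np.round(st["wrist_force"],1)); return yy[1]
yc=None
if r.movel(W(0,-290,176),speed=40,f_stop=1.8): yc=rep("contact")
else: yc=rep("nocontact")
if yc<-295:
    print("hit",r.movel(W(0,yc+95,176),speed=80,f_stop=15)); rep("pushed95")
    snap("scene","scene5"); snap("side","side5")
    for n in("scene","side"):
        for d in r.look_for("guard_lug",n)[:2]: print(n,np.round(d["xyz"]),d["confidence"],w2st(s,d["xyz"]))
print(yc)
E
python3 -c "
import cv2
a=cv2.imread('pics/scene5.png')[20:270,20:290]; b2=cv2.imread('pics/side5.png')[20:270,20:290]
cv2.imwrite('pics/z5.png',cv2.resize(cv2.hconcat([a,b2]),None,fx=1.45,fy=1.45,interpolation=cv2.INTER_CUBIC))"
```

```text
contact 15.32 [-1.000e-01 -3.189e+02] 175.7 Fy 0.1 [-0.6  0.  -0.8]
hit False
pushed95 16.68 [ 1.000e-01 -2.241e+02] 176.1 Fy 0.4 [0.6 0.5 0.1]
scene [ 524. -120.  127.] 0.69 [[   2.4038878  -154.34082934]]
scene [490. 185. 226.] 0.63 [[  4.21718332 152.30018547]]
side [ 523. -107.  124.] 0.93 [[   3.31569979 -142.16468057]]
-318.85696133683325
```

View pics/z5.png

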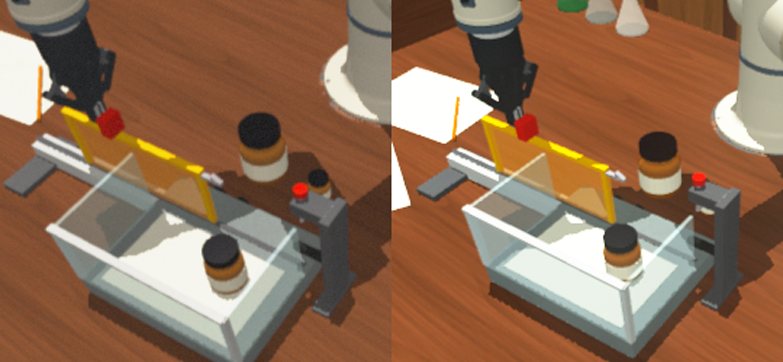

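Guard follows the fingers along the track: lug at (110,123) in the scene half, and the bottle is untouched behind it. I'll continue to near the latch, then go slowly while logging force.

```bash
python3 - <<'E'
from mv import *
fy=np.array([-np.sin(s[2]),np.cos(s[2]),0])
def rep(t):
    st=r.read_state(); yy=w2st(s,st["position"])[0]; F=float(st["wrist_force"]@fy); print(t,round(st["time_s"],2),np.round(yy,1),"Fy",round(F,1)); return yy[1],F
print("hit",r.movel(W(0,-105,176),speed=80,f_stop=12)); y0,F=rep("stage")
y=-105.
hit=False
while y<-30:
    y+=4
    hit=r.movel(W(0,y,176),speed=14,f_stop=24)
    yy,F=rep(f"{y:.0f} {hit}")
    if hit or abs(F)>22: break
snap("scene","scene6"); snap("side","side6"); rep("end")
E
python3 -c "
import cv2
a=cv2.imread('pics/scene6.png')[60:260,90:290]; b2=cv2.imread('pics/side6.png')[60:260,90:290]
cv2.imwrite('pics/z6.png',cv2.resize(cv2.hconcat([a,b2]),None,fx=2,fy=2,interpolation=cv2.INTER_CUBIC))"
```

```text
hit False
stage 18.51 [  -0.3 -105.1] Fy 0.5
-101 False 18.94 [   0.  -100.9] Fy -0.7
-97 False 19.38 [  0.1 -96.8] Fy 0.9
-93 False 19.81 [ -0.  -92.8] Fy 0.6
-89 False 20.24 [ -0.  -88.8] Fy 0.6
-85 False 20.68 [ -0.  -84.8] Fy 0.6
-81 False 21.11 [ -0.  -80.8] Fy -0.0
-77 False 21.54 [ -0.  -76.8] Fy -0.1
-73 False 21.98 [  0.  -73.8] Fy -8.8
-69 False 22.41 [ -0. -70.] Fy -10.8
-65 False 22.84 [  0.  -65.5] Fy -6.6
-61 False 23.27 [ -0.  -60.9] Fy 0.2
-57 False 23.71 [  0.  -57.7] Fy -9.1
-53 True 24.01 [  0.1 -56.5] Fy -9.3
end 24.11 [  0.1 -56.5] Fy -9.3
```

View pics/z6.png

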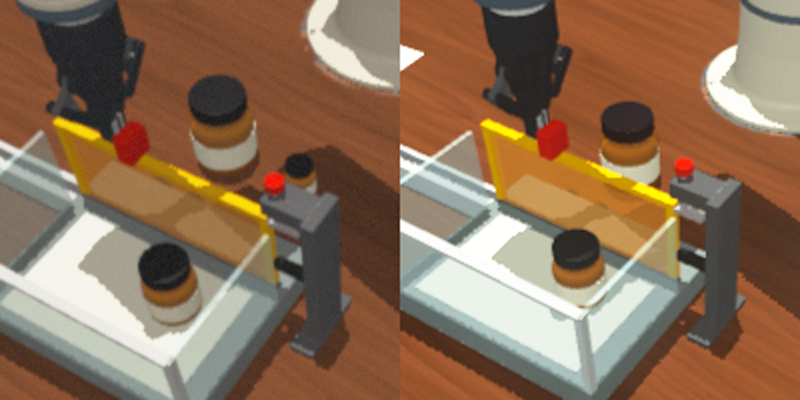

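```bash
python3 - <<'E'
from mv import *
fy=np.array([-np.sin(s[2]),np.cos(s[2]),0])
def cap(n):
    im=r.snapshot(n) if n in("scene","side") else cv2.imread(n)[:,:,::-1]
    h=im.astype(int); w=np.clip(h[:,:,0]-np.maximum(h[:,:,1],h[:,:,2])-60,0,None).astype(float)
    u,v=(proj("scene" if "scene" in n else "side",W(0,150,222))[0]).round().astype(int)
    w2=np.zeros_like(w); w2[v-14:v+14,u-12:u+12]=w[v-14:v+14,u-12:u+12]
    Y,X=np.mgrid[:384,:512]; return np.round([(X*w2).sum()/w2.sum(),(Y*w2).sum()/w2.sum()],2)
for n in ["pics/scene0.png","pics/scene5.png","pics/scene6.png","pics/side0.png","pics/side5.png","pics/side6.png"]: print(n,cap(n))
for dy in (1,2,3,4,5,7,9):
    r.movel(W(0,-56.5-dy,176),speed=8)
    st=r.read_state(); print(dy,round(st["time_s"],2),np.round(w2st(s,st["position"])[0],1),round(float(st["wrist_force"]@fy),1),cap("scene"),cap("side"))
E
```

```text
pics/scene0.png [226.59 150.41]
pics/scene5.png [226.61 150.43]
pics/scene6.png [226.6  150.43]
pics/side0.png [231.65 141.33]
pics/side5.png [231.97 140.99]
pics/side6.png [231.55 141.16]
1 24.47 [  0.1 -58.2] -9.7 [226.6  150.43] [231.55 141.15]
2 24.84 [  0.  -59.1] -8.5 [226.61 150.41] [231.54 141.14]
3 25.22 [  0. -60.] -7.4 [226.6  150.42] [231.53 141.14]
4 25.59 [  0.  -60.8] -7.2 [226.59 150.43] [231.53 141.14]
5 25.97 [ -0.1 -61.3] -0.3 [226.61 150.42] [231.54 141.11]
7 26.47 [ -0.  -63.5] 0.1 [226.61 150.42] [231.54 141.11]
9 26.97 [ -0.  -65.6] -0.5 [226.62 150.44] [231.53 141.1 ]
```

The force drops from 7 N to 0 at y = -61 during back-off, and the cap is at its rest height, so the latch looks caught. I'll retreat and check that the guard stays put.

```bash
python3 - <<'E'
from mv import *
r.movel(W(0,-95,180),speed=80)
r.movel(W(-20,-120,300),speed=150)
r.hold(0.3)
snap("scene","scene7"); snap("side","side7")
for n in("scene","side"):
  for t in("bottle","guard","wash_bottle","tube_rack","petri_dish"):
    for d in r.look_for(t,n): print(n,t,np.round(d["xyz"]),round(d["confidence"],2),w2st(s,d["xyz"]).round())
st=r.read_state();print(st["time_s"],st["wrist_force"])
a=cv2.imread('pics/scene7.png')[60:260,90:290]; b2=cv2.imread('pics/side7.png')[60:260,90:290]
cv2.imwrite('pics/z7.png',cv2.resize(cv2.hconcat([a,b2]),None,fx=2,fy=2,interpolation=cv2.INTER_CUBIC))
E
```

```text
scene bottle [586. 108.  99.] 0.72 [[90. 65.]]
scene bottle [341.  88.  49.] 0.59 [[-155.   73.]]
scene bottle [365. -20.  78.] 0.58 [[-143.  -37.]]
scene guard [504.  21. 120.] 0.67 [[ -1. -12.]]
scene wash_bottle [423. 483. 104.] 0.79 [[-28. 456.]]
scene tube_rack [609. 491.  66.] 0.94 [[157. 442.]]
scene tube_rack [506.  15. 125.] 0.59 [[  1. -18.]]
scene petri_dish [328. 303.  21.] 0.7 [[-143.  288.]]
scene petri_dish [584. 108.  98.] 0.5 [[88. 64.]]
side bottle [360. -20.  80.] 0.79 [[-149.  -36.]]
side bottle [593. 106. 103.] 0.63 [[97. 62.]]
side guard [513.  19. 122.] 0.76 [[  8. -16.]]
side wash_bottle [426. 487.  96.] 0.64 [[-25. 460.]]
side tube_rack [607. 502.  70.] 0.72 [[156. 453.]]
side petri_dish [329. 305.  22.] 0.71 [[-142.  290.]]
side petri_dish [507.  17. 122.] 0.37 [[  1. -16.]]
29.4667 [ 0.01205313 -0.22742207  0.04216601]
```

View pics/z7.png

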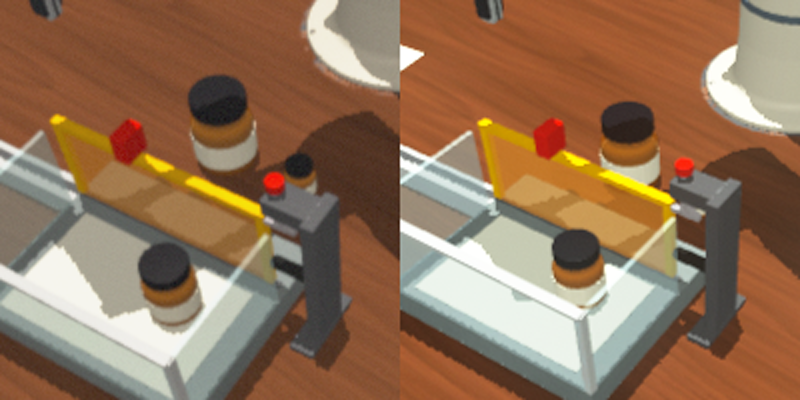

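Guard shut against the latch post, with its tongue at (270,228) in the scene half and the cap down. The bottle is upright behind it at (170,285), and the gripper is clear. I'll hand in.

```bash
python3 -c "
from workcell import r
r.close_job(); print(r.read_state()['time_s'])"
```

```text
the job is handed in; nothing more can be done
the job is handed in; nothing more can be done
```

I pushed the middle-sized amber bottle back onto the white stirring top. I then slid the guard shut by its lug until the latch caught, and handed the job in at about 29.5 s. The hand-in reports no verdict, so the points below are my own checks.

- **Bottle:** it stands upright at roughly x = 85 to 90 mm, y = 55 to 65 mm in the station frame. The networks' readings were x = 90 and 97 mm, measured on its visible surface. It moved without slipping off the fingers.
- **Latch:** the push peaked at about 11 N in the log on the ramp. It fell to about 0 at the click, then reached the 24 N stop (+24 N on the tool) as the buffer came home. On a slow back-off the force dropped from 7 N to 0 after about 4 mm and the guard stayed put. The pawl's red cap was back at its starting pixel height.
- **Guard position:** I estimate y = -9 mm, near the low end of where it can be caught. The networks put its visible middle at y = -12 and -16 mm, slightly lower and at the -16 mm limit. I trusted the force signature and the cap height over those.
- **Other things:** the wash bottle, tube rack and petri dish were found within 3 mm of their first readings. The gripper touched nothing at the end.

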